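# Turn down the gas and pull out the dish-warming tray

## Robot

A 6-joint arm with a two-finger parallel gripper is mounted at the origin on the work surface. World frame = base frame: x ahead of the robot, y to its left, z up, the work surface at z = 0. Lengths are in m, angles in rad, forces in N, time in s.
With the tool pointing down it reaches from about 0.3 to 0.825 m from the base axis. Payload 5.4 kg.
Tool frame: the origin (TCP) lies at the very end of the fingers, on their centre line; the grasp point (between the pads) lies 19 mm behind it; z points along the fingers, y is the line along which they close (so a half turn about z gives the same grasp; the last joint's range is limited). The gripper opens to 92 mm and grips with 3 to 60 N. Pads are 20 mm wide; open, the fingers measure 128 mm over their backs; the gripper's body (75 mm by 189 mm) begins 69 mm behind the grasp point.
Start: joints at [1.019, 0.158, 1.597, -0, 1.386, -0.21], TCP at [0.193, 0.542, 0.215] pointing down, gripper open.
Joint ranges: [-2.91, 2.91], [-0.94, 2.29], [0.18, 2.7], [-1.29, 4.43], [0.17, 2.64], [-3, 3]. Speed limits (rad/s): [2.57, 2.57, 3.14, 3.14, 3.14, 3.14].

## Interface

Orientations are given as a rotation vector (axis times angle).
In Python, from workcell import bot gives the robot as it stands. Calls block until the motion is done:
- bot.goto(position, orientation): joint-space move of the TCP to a pose.
- bot.line_to(position, rot=None, max_speed=0.15): straight line of the TCP; rot=None keeps the orientation; max_speed is the mean speed in m/s.
- bot.set_joints(angles): joint-space move.
- bot.set_gripper(opening, newtons=None): opening from 0.0 (shut) to 1.0 (fully open); newtons is the grip in N (None keeps the last); returns when the fingers have stopped.
- bot.hold(seconds).
- bot.inverse_kinematics(position, orientation): joint angles nearest the present ones, or None.
- bot.read_camera(name): name is "scene" or "side" or "wrist"; returns a dict with "pixels" (420x560x3 uint8, blue, green, red), "fx", "fy", "cx", "cy" (pixels), "R" (3x3) and "t" (3): a world point X has camera coordinates R X + t. Camera axes: x right, y down, z forward; pixel columns grow to the right and rows downward; lengths in m; the calibration is good to about 2 mm. A picture is of the moment at which its call begins. There is no depth.
A pose or a line that the arm cannot do raises bot.MotionError and nothing moves.
- bot.job_done(): hands the job in; it is judged then, once.
Readings, each from a call of its own:
- bot.current_clock(): time.
- bot.current_joints(): joint angles.
- bot.current_joint_vel(): joint speeds.
- bot.current_effort(): joint torques, N m.
- bot.current_ee_pos(): TCP position.
- bot.current_tool_rot(): TCP orientation.
- bot.current_contact_force(): force on the tool from outside, world axes, zero at the start.
- bot.current_ft_torque(): the same for the moment, N m.
- bot.current_opening(): opening from 0.0 (shut) to 1.0 (fully open).
- bot.current_grip_force(): force on a finger pad.
Only numpy, scipy, OpenCV 4.12 (cv2) and the standard library are available. Lean on these libraries where they do the work, as an engineer would, in place of code of your own. Each camera call takes 0.05 s, during which the arm holds its last target. There are 200 camera calls.

## Task

The dishes in the warming cupboard are ready to be filled. First turn the yellow gas tap down to half, so that its lever lies over the red mark, then pull the white enamel tray all the way out to its stop, smoothly and without a jerk, so that the three dishes stay standing on it. Leave the lidded box, the ladle and its rest, and the jar where they are.

Things in the scene. Friction and masses are not known exactly. Their poses are not given: they have to be found in the camera images.
- tap (a joint): Yellow lever of the gas tap, turning about a vertical axis. Value = opening in rad: 0 shut (long arm across the pipe, along tap_base +y), 1.571 full (along tap_base -x), 0.785 half (over the dial's red mark, midway between the two black marks). Opening turns it anticlockwise seen from above, turning down clockwise. Stiff (about 0.12 N m), stays where it is left.
- tap_grip (a point): Point in the lever on its turning axis, 115 mm above the worktop. The lever is a yellow bar 100 mm long, 16 mm wide, from 100 to 126 mm above the worktop, reaching 85 mm one way from the axis and 15 mm the other; x points along the long arm. The white dial below is 100 mm across, its top 82 mm above the worktop.
- tap_end (a point): Tip of the lever's long arm, 85 mm from the axis, at the same height as tap_grip.
- tap_base: Fixed steel pipe arch, 200 mm long and 22 mm thick, with a brass valve body, on a dark steel base plate 230 x 80 x 8 mm. Origin at the centre of the underside, below the lever's axis; x runs along the pipe. Dial marks (origin at dial centre): black along +y (shut), black along -x (full), red halfway between, along -x+y.
- tray (a joint): Pull-out of the white enamel warming tray in m: 0 = fully in, 0.140 = against its stop. It slides along the cabinet's -x, level, with light friction (a few N).
- tray_handle (a point): Middle of the tray's handle: a level round steel bar 12 mm thick, 120 mm long (along its y), 110 mm above the worktop, 50 mm in front of the tray's white front panel (44 mm clear gap behind the bar), with a post at each end. x points into the cabinet; the tray pulls out along -x. The panel's upper edge is 117 mm above the worktop.
- tray_floor (a point): Point on the tray's inner floor, 58 mm above the worktop, mid-width, 5 mm from the front wall (the floor runs from here along +x); the tray is 200 mm deep (x), 280 mm wide (y), walls 5 mm thick and 23 mm high inside.
- cabinet: Fixed low steel warming cupboard with a pine top, 260 mm deep (x), 320 mm wide (y), 127 mm high, with two spare white dishes fixed in a stack at the rear of its top. Origin on the worktop under the middle of its front face; x points into it, so its front faces its own -x. The tray's front panel, 310 mm wide and 12 mm thick, covers the front.
- lidbox: Black plastic lidded box with steel spring clips, 106 x 150 x 59 mm, on the worktop. Origin: centre of its underside.
- ladle: Steel ladle, 210 mm long, lying on the bamboo rest. Origin: centre of its underside; x along it.
- rest: Flat bamboo rest, 250 x 85 x 12 mm, on the worktop. Origin: centre of its underside.
- jar: White ceramic jar with a wooden lid, 84 mm across, 120 mm high, on the worktop. Origin: centre of its underside.
- dish0: Small white porcelain dish, 76 mm across and 28 mm high, standing loose on the tray. Origin: centre of its underside; z up.
- dish1: Small blue porcelain dish, 76 mm across and 28 mm high, standing loose on the tray. Origin: centre of its underside; z up.
- dish2: Small white porcelain dish, 76 mm across and 28 mm high, standing loose on the tray. Origin: centre of its underside; z up.

How it is judged:
By the outcome, as a careful person would: the job done as asked, in the order asked, and still so for the second after the job is handed in, with the robot touching nothing.
It also fails if it takes over 46 s, if anything falls off the work surface, if the arm or the gripper's body presses on something with over 40 N, if the wrist force passes 120 N, or if a joint passes its speed limit or range.

## Working session

There is one attempt and no reset: what is moved stays moved. The work goes in short steps, each a Python script; the robot and the scene stay as the last script left them, time stands still between calls to the robot, and variables do not carry over. Pictures are saved under pics/ and viewed, at most 10 in all, crops included, and the job is handed in when it is done.

```bash
ls; mkdir -p pics; python3 - <<'E'
from workcell import bot
import cv2,numpy as np
for n in ["scene","side"]:
    c=bot.read_camera(n); cv2.imwrite(f"pics/{n}0.png",c["pixels"]); np.savez(f"{n}0.npz",**c)
    R,t=np.array(c["R"]),np.array(c["t"]); print(n,c["fx"],c["cx"],c["cy"],-R.T@t, R[2])
print(bot.current_tool_rot(),bot.current_clock())
E
```

```text
pics
scene 473.20085770869633 276.04649388532715 212.55060516101568 [1.70807301 0.07140124 1.35725655] [-0.66409679 -0.01295892 -0.74753429]
side 530.7215043917547 277.6484597730592 216.4270641971362 [-0.38900324  0.91326467  1.47414449] [ 0.49786669 -0.46884573 -0.72959745]
[-5.34141895e-01 -3.09521126e+00  2.35332833e-03] 0.1
```

View pics/scene0.png

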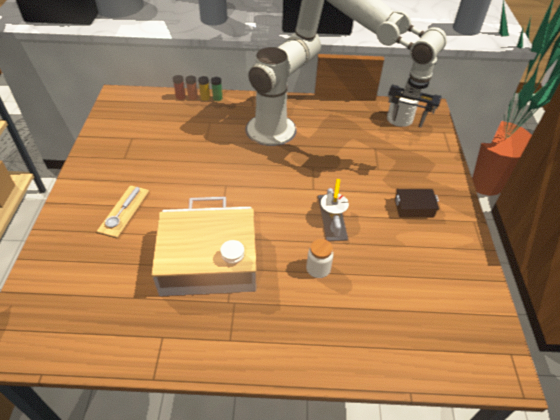

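View pics/side0.png

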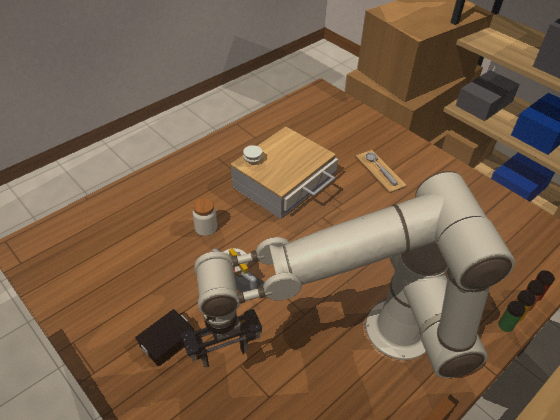

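Scene view: tap lever yellow at about (337,188), dial (335,204), tray handle (208,202), cabinet top (155–255, 208–272), and the jar at (320,258), close to the tap. In the side view the arm hides the tap; the handle is at (322,183). Next I'll segment and zoom.

```bash
cat > h.py <<'E'
import numpy as np,cv2
def ray(c,u,v,z):
    R,t=np.array(c["R"]),np.array(c["t"]); o=-R.T@t
    d=R.T@np.array([(u-c["cx"])/c["fx"],(v-c["cy"])/c["fy"],1]); return o+d*(z-o[2])/d[2]
def proj(c,X):
    p=np.array(c["R"])@np.array(X)+np.array(c["t"]); return np.array([c["fx"]*p[0]/p[2]+c["cx"],c["fy"]*p[1]/p[2]+c["cy"]])
def mask(c,lo,hi): return cv2.inRange(cv2.cvtColor(c["pixels"],cv2.COLOR_BGR2HSV),lo,hi)
E
python3 - <<'E'
from h import *
c=dict(np.load("scene0.npz"))
im=c["pixels"]
a=cv2.resize(im[165:285,290:390],None,fx=4,fy=4,interpolation=cv2.INTER_CUBIC)
b=cv2.resize(im[165:285,150:260],None,fx=3.6,fy=4,interpolation=cv2.INTER_CUBIC)
cv2.imwrite("pics/z.png",np.hstack([a,b]))
m=mask(c,(20,180,120),(35,255,255)); m[:165]=0; m[280:]=0; m[:,:300]=0; m[:,380:]=0
ys,xs=np.nonzero(m); P=np.array([ray(c,x,y,.126)[:2] for x,y in zip(xs,ys)])
print(len(xs),xs.min(),xs.max(),ys.min(),ys.max())
r=cv2.minAreaRect(P.astype(np.float32)*1000); print(r, cv2.boxPoints(r))
# dial
h=mask(c,(0,0,170),(180,60,255)); h[:165]=0;h[240:]=0;h[:,:310]=0;h[:,370:]=0
n,l,s,ce=cv2.connectedComponentsWithStats(h)
for i in range(1,n): print(s[i],ray(c,*ce[i],.082))
for n_,uv,z in [("handL",(191,200),.11),("handR",(225,200),.11),("topFL",(161,210),.127),("topFR",(254,208),.127),("topBR",(256,270),.127),("topBL",(154,272),.127)]: print(n_,ray(c,*uv,z))
E
```

```text
90 334 340 179 201
((489.7112121582031, 265.4320983886719), (16.578901290893555, 115.90496826171875), 81.65422058105469) [[431.16925 265.64206]
 [545.8468  248.81882]
 [548.2532  265.22214]
 [433.57562 282.04538]]
[321 188  28  26 373] [0.51867445 0.25898343 0.082     ]
[338 194   3   3   6] [0.47227367 0.28146273 0.082     ]
[335 216   6  12  52] [0.60472178 0.26880077 0.082     ]
handL [ 0.55822158 -0.25790892  0.11      ]
handR [ 0.55074804 -0.13629197  0.11      ]
topFL [ 0.62741497 -0.34924364  0.127     ]
topFR [ 0.59849369 -0.02795439  0.127     ]
topBR [ 0.85968284 -0.00249834  0.127     ]
topBL [ 0.88503896 -0.31837336  0.127     ]
```

View pics/z.png

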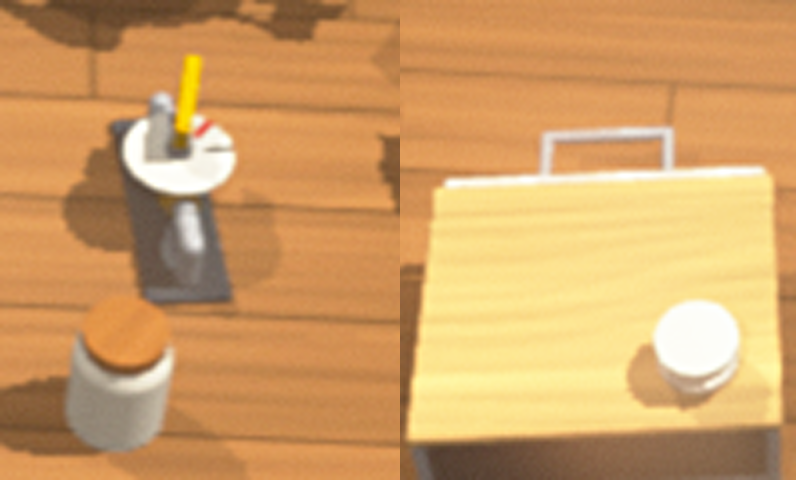

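Crop: dial ellipse centre is near (334.8,203.2) in the full image. The lever runs from there to its tip at (338.3,179), away from the camera along -x (full). The red mark lies up-right of centre and the shut mark to the right. The handle corners match the given 120 mm bar. I'll move above the tap for a wrist look.

```bash
cat >> h.py <<'E'
def rv(yaw): return [np.pi*np.cos(yaw/2),np.pi*np.sin(yaw/2),0.]   # tool down, tool x at yaw
E
python3 - <<'E'
from h import *
from workcell import bot
c=dict(np.load("scene0.npz"))
print("dial",ray(c,334.8,203.2,.082),"platecorners",[ray(c,290+u/4,165+v/4,.008)[:2].round(4) for u,v in [(110,122),(132,120),(230,298),(145,300)]])
bot.goto([0.50,0.26,0.30],rv(2.99)); bot.set_gripper(0.5,10)
c=bot.read_camera("wrist"); cv2.imwrite("pics/w0.png",c["pixels"]); np.savez("w0.npz",**c)
R,t=np.array(c["R"]),np.array(c["t"]); print(c["fx"],-R.T@t,R[2],bot.current_clock(),bot.current_ee_pos(),proj(c,[.516,.262,.126]))
E
```

```text
dial [0.51608749 0.26336919 0.082     ] platecorners [array([0.4095, 0.2077]), array([0.4054, 0.2295]), array([0.625 , 0.3136]), array([0.6318, 0.236 ])]
291.67902860244845 [0.43153519 0.26998501 0.47032979] [ 0.24421313 -0.03736013 -0.96900164] 2.525 [0.50002178 0.25995315 0.2999858 ] [289.97976807 208.72252783]
```

View pics/w0.png

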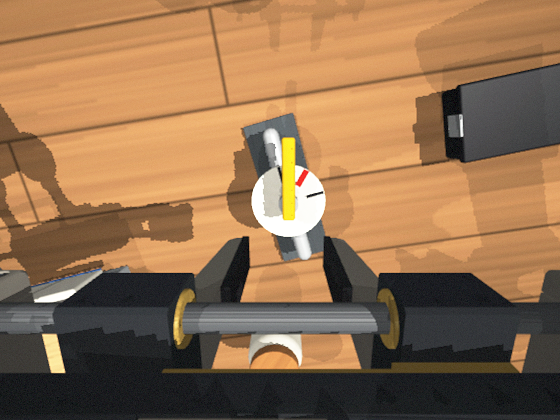

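Wrist view: the lever spans (289,138)–(289,220), the dial is centred at about (289,200), the red mark at (302,177) and the shut mark at (315,195). The lever sits somewhat short of full. Next come the angles in world coordinates.

```bash
python3 - <<'E'
from h import *
c=dict(np.load("w0.npz")); W=lambda m,z:np.array([ray(c,x,y,z)[:2] for y,x in np.argwhere(m)])
roi=np.zeros((420,560),np.uint8); roi[110:240,240:340]=255
ye=mask(c,(20,150,100),(35,255,255))&roi
r=cv2.minAreaRect((W(ye,.126)*1000).astype(np.float32)); print("lever",r,cv2.boxPoints(r).round(1).tolist())
P=W(ye,.126); v=np.linalg.svd(P-P.mean(0),full_matrices=False)[2][0]; print("pca yaw",np.arctan2(*v[::-1]),np.arctan2(*-v[::-1]))
wh=mask(c,(0,0,190),(180,50,255))&roi
n,l,s,ce=cv2.connectedComponentsWithStats(wh); 
P=W(np.isin(l,[i for i in range(1,n) if s[i,4]>100 and ce[i][1]>170]),.082)*1000
h=cv2.convexHull(P.astype(np.float32)); (cen,rad)=cv2.minEnclosingCircle(h); print("dial",cen,rad, cv2.fitEllipse(h))
re=(mask(c,(0,150,80),(8,255,255))|mask(c,(172,150,80),(180,255,255)))&roi
Q=W(re,.082)*1000; q=Q.mean(0)-cen; print("red",len(Q),Q.mean(0),np.arctan2(q[1],q[0]),np.hypot(*q)); v=np.linalg.svd(Q-Q.mean(0),full_matrices=False)[2][0]; print("red axis",np.arctan2(-v[1],-v[0]),np.arctan2(v[1],v[0]))
g=c["pixels"].max(2); d=np.zeros_like(roi); d[185:205,303:323]=255; bl=((g<110)&(d>0)); Q=W(bl,.082)*1000; q=Q.mean(0)-cen; print("black",len(Q),np.arctan2(q[1],q[0]),np.hypot(*q))
E
```

```text
lever ((480.234130859375, 264.6188049316406), (14.909503936767578, 97.55397033691406), 81.70674133300781) [[430.8999938964844, 264.29998779296875], [527.4000244140625, 250.1999969482422], [529.5999755859375, 265.0], [433.0, 279.0]]
pca yaw -0.14183904914955023 2.999753604440243
dial (521.4599609375, 260.4497985839844) 54.66620635986328 ((518.5359497070312, 260.6205139160156), (98.96859741210938, 105.78646850585938), 106.11250305175781)
red 87 [486.96769785 282.42219981] 2.574393515360826 40.89624222970477
red axis 2.4703948442735726 -0.6711978093162206
black 33 1.84258301801986 36.90603384714207
```

```bash
python3 - <<'E'
from h import *
from workcell import bot
p=np.array([.515,.2597]); y0=3.0; y1=2.462
bot.goto([*p,.16],rv(y0)); bot.line_to([*p,.096],max_speed=.08)
bot.set_gripper(0.0,25); print("grip",bot.current_opening()*92,bot.current_grip_force(),bot.current_contact_force())
for y in np.linspace(y0,y1,4)[1:]: bot.line_to([*p,.096],rot=rv(y),max_speed=.15); print(y,bot.current_contact_force(),bot.current_ft_torque(),bot.current_clock())
bot.set_gripper(0.4); bot.line_to([*p,.17],max_speed=.15)
bot.goto([0.50,0.26,0.30],rv(2.6))
c=bot.read_camera("wrist"); cv2.imwrite("pics/w1.png",c["pixels"][100:260,200:380]); np.savez("w1.npz",**c); print(bot.current_clock())
W=lambda m,z:np.array([ray(c,x,y,z)[:2] for y,x in np.argwhere(m)])*1000
ye=mask(c,(20,150,100),(35,255,255)); ye[260:]=0; ye[:100]=0
P=W(ye,.126); v=np.linalg.svd(P-P.mean(0),full_matrices=False)[2][0]; print("lever",len(P),P.mean(0),np.arctan2(-v[1],-v[0]),np.arctan2(v[1],v[0]))
d=mask(c,(90,0,30),(130,255,95)); 
re=(mask(c,(0,150,80),(8,255,255))|mask(c,(172,150,80),(180,255,255))); re[260:]=0; print("red left",(re>0).sum())
E
```

```text
grip 24.3414709979224 25.000385642051697 [0.54386948 4.37880962 0.72237824]
2.820666666666667 [0.7338373  4.7385593  1.69245635] [ 0.94018637 -0.23160034 -0.0255063 ] 4.8917
2.6413333333333333 [1.86049265 5.53154975 0.68523399] [ 1.06660891 -0.26436024  0.04409071] 5.225
2.462 [1.26654301 5.32012215 1.1823194 ] [ 1.04539757 -0.28269005  0.00770255] 5.5583
7.2167
lever 1085 [486.09113854 283.3736691 ] 2.4655682887925456 -0.6760243647972478
red left 0
```

View pics/w1.png

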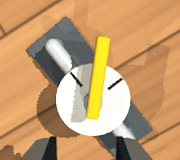

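The lever now covers the red mark, with the black marks visible on each side at about (276,178) and (316,184) in the full image. I'll check that it lies midway between them, then go above the handle and look from there.

```bash
python3 - <<'E'
from h import *
from workcell import bot
c=dict(np.load("w1.npz")); ax=np.array([515,259.7]); g=c["pixels"].max(2)
for (x0,x1,y0,y1) in [(268,287,165,190),(305,325,175,192)]:
    m=np.zeros_like(g,bool); m[y0:y1,x0:x1]=g[y0:y1,x0:x1]<100
    Q=np.array([ray(c,x,y,.082)[:2]*1000 for y,x in np.argwhere(m)]); Q=Q[(np.hypot(*(Q-ax).T)<49)&(np.hypot(*(Q-ax).T)>25)]
    q=Q.mean(0)-ax; v=np.linalg.svd(Q-Q.mean(0),full_matrices=False)[2][0]; print(len(Q),np.arctan2(q[1],q[0])%(2*np.pi),np.hypot(*q),np.arctan2(v[1],v[0])%np.pi)
yaw=.075
bot.goto([0.50,-0.195,0.32],rv(yaw+np.pi)); bot.set_gripper(0.4)
c=bot.read_camera("wrist"); cv2.imwrite("pics/w2.png",c["pixels"]); np.savez("w2.npz",**c); print(bot.current_clock(),bot.current_joints())
E
```

```text
34 3.2658293266083316 35.63980880012598 0.14226662184327737
33 1.6668292728263048 37.47153435579513 1.703076589140839
9.15 [-5.96180258e-01  9.01695265e-03  1.55000290e+00  1.71989030e-05
  1.58256146e+00 -2.24280448e+00]
```

View pics/w2.png

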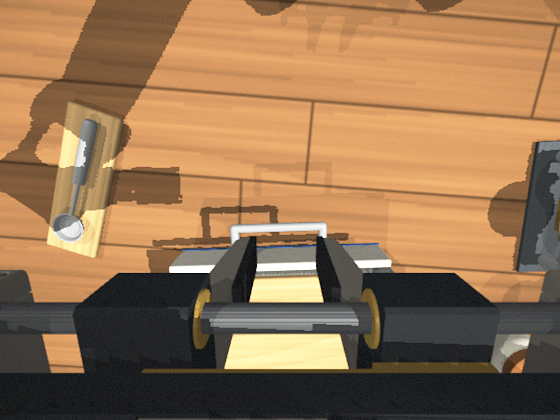

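The lever at 2.466 matches the midpoint of the marks, also 2.466. Wrist view: the handle bar runs from (232,230) to (326,226), with the panel edge at row 250–270. I'll measure it and grasp.

```bash
python3 - <<'E'
from h import *
from workcell import bot
c=dict(np.load("w2.npz")); g=c["pixels"]; s=mask(c,(0,0,150),(180,60,255))
pts=[]
for u in range(242,318,2):
    r=np.nonzero(s[218:236,u])[0]
    if len(r): pts.append(ray(c,u,218+r.mean(),.112)[:2])
pts=np.array(pts); k=np.polyfit(pts[:,1],pts[:,0],1); k=np.polyfit(*(lambda q:(q[:,1],q[:,0]))(pts[abs(np.polyval(k,pts[:,1])-pts[:,0])<.003]),1)
e=[ray(c,u,v,.11)[:2] for u,v in [(231,231),(327,226)]]
print("slope yaw",-np.arctan(k[0]),"res",np.std(np.polyval(k,pts[:,1])-pts[:,0]),"ends",e,np.hypot(*(e[0]-e[1])))
ym=(e[0][1]+e[1][1])/2; print("mid",np.polyval(k,ym),ym)
# panel outer (upper front) edge
pts=[]
for u in list(range(180,215,3))+list(range(355,388,3)):
    r=np.nonzero(s[238:270,u])[0]
    if len(r): pts.append(ray(c,u,238+r[0],.117)[:2])
pts=np.array(pts); k=np.polyfit(pts[:,1],pts[:,0],1); print("panel yaw",-np.arctan(k[0]),np.polyval(k,ym), np.std(np.polyval(k,pts[:,1])-pts[:,0]))
c=dict(np.load("scene0.npz"))
s=mask(c,(15,60,120),(30,190,255)); s[:200]=0;s[285:]=0;s[:,:145]=0;s[:,265:]=0
n,l,st,_=cv2.connectedComponentsWithStats(s); i=1+st[1:,4].argmax()
P=np.array([ray(c,x,y,.127)[:2]*1000 for y,x in np.argwhere(l==i)]).astype(np.float32); print("top",cv2.minAreaRect(P))
E
```

```text
slope yaw 0.10755648823619801 res 0.00041302690354415127 ends [array([ 0.56147671, -0.26561328]), array([ 0.54435516, -0.13534065])] 0.13139294052678607
mid 0.5503726499710675 -0.20047696348725708
panel yaw 0.12614391902887206 0.5981785716143343 0.004194556525160019
top ((748.0629272460938, -173.0250244140625), (300.21771240234375, 410.1447448730469), 10.418710708618164)
```

```bash
python3 - <<'E'
from h import *
from workcell import bot
yaw=.1; p=np.array([.5504,-.2005]); d=np.array([np.cos(yaw),np.sin(yaw)]); f=lambda:(bot.current_contact_force()[:3]).round(1)
bot.goto([*p,.18],rv(yaw+np.pi/2)); bot.set_gripper(0.42); b=f()
bot.line_to([*p,.091],max_speed=.08); print("down",b,f())
bot.set_gripper(0.0,15); print("grip",bot.current_opening(),bot.current_grip_force(),f())
bot.line_to([*(p-.06*d),.091],max_speed=.03); print(f(),bot.current_clock())
c=bot.read_camera("scene"); cv2.imwrite("pics/s1.png",cv2.resize(c["pixels"][160:300,130:290],None,fx=4,fy=4)); np.savez("s1.npz",**c)
E
```

```text
down [ 0.5 -0.3 -0.8] [ 0.6  0.2 -0.4]
grip 0.12234990161635975 14.998208284378052 [ 0.5 -0.3  0.5]
[ 2.3 -5.  -0.8] 14.7417
```

View pics/s1.png

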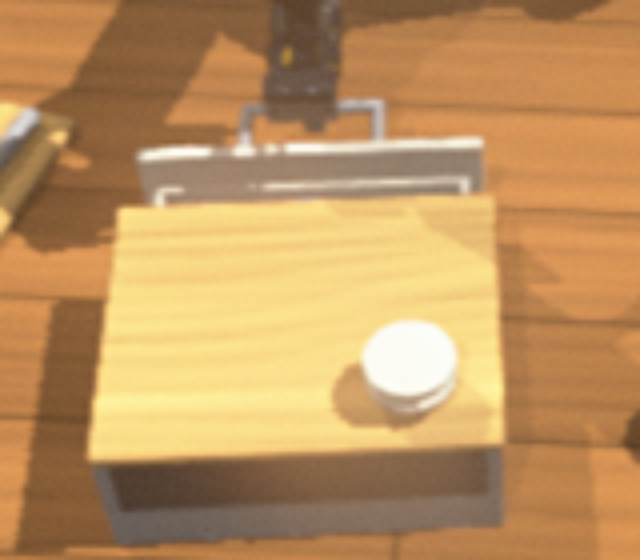

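The tray is sliding out with its front panel visible about 60 mm clear; forces are small. I'll continue to the stop.

```bash
python3 - <<'E'
from h import *
from workcell import bot
yaw=.1; p=np.array([.5504,-.2005]); d=np.array([np.cos(yaw),np.sin(yaw)]); f=lambda:(bot.current_contact_force()[:3]).round(1)
bot.line_to([*(p-.13*d),.091],max_speed=.03); print(f(),bot.current_clock())
s=.13
while s<.15:
    s+=.002; bot.line_to([*(p-s*d),.091],max_speed=.01); F=f(); print(round(s,3),F,bot.current_ee_pos().round(4) if hasattr(bot.current_ee_pos(),'round') else '')
    if F[0]>14: break
print(bot.current_clock(),bot.current_opening())
c=bot.read_camera("scene"); cv2.imwrite("pics/s2.png",cv2.resize(c["pixels"][130:290,130:350],None,fx=3.5,fy=3.5)); np.savez("s2.npz",**c)
E
```

```text
[ 3.2 -7.1 -2.6] 17.275
0.132 [ 3.8 -8.9 -2.2] [ 0.4193 -0.2149  0.0912]
0.134 [11.8 -5.5 -8.4] [ 0.4193 -0.215   0.0912]
0.136 [ 21.7  -6.  -14.3] [ 0.4193 -0.215   0.0913]
18.325 0.1216121538501568
```

View pics/s2.png

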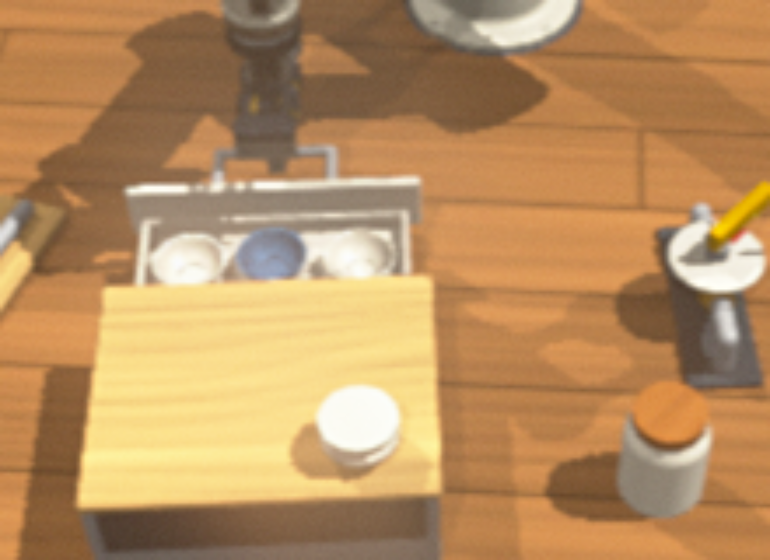

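The tray is fully open: all three dishes stand upright on it at about (186,260), (271,255) and (357,253) in the crop. TCP motion stopped and the force rose sharply, which indicates the stop. I'll verify the travel by tracking panel and handle pixels.

```bash
python3 - <<'E'
from h import *
a=dict(np.load("scene0.npz")); b=dict(np.load("s1.npz")); c=dict(np.load("s2.npz"))
# handle right corner + panel upper right corner tracked with template matching (scale ~ const)
up=lambda i:cv2.resize(cv2.cvtColor(i["pixels"],cv2.COLOR_BGR2GRAY),None,fx=4,fy=4,interpolation=cv2.INTER_CUBIC)
A,B,C=map(up,(a,b,c))
def edge(i,u,z,v0,v1):
    g=cv2.cvtColor(i["pixels"],cv2.COLOR_BGR2HSV)[v0:v1,u,1]; r=np.nonzero(g<60)[0]; return (ray(i,u,v0+r[0],z)[:2].round(4), v0+r[0]) if len(r) else None
for n,i,h0,p0 in [("0",a,195,204),("s1",b,182,190),("s2",c,168,176)]:
    print(n,"handle",[edge(i,u,.115,h0-3,h0+14) for u in ((218,221,222) )],"panel",[edge(i,u,.117,p0-1,p0+14) for u in (235,240,243)])
E
```

```text
0 handle [(array([ 0.5422, -0.1623]), np.int64(197)), (array([ 0.5415, -0.1515]), np.int64(197)), (array([ 0.5413, -0.1479]), np.int64(197))] panel [(array([ 0.5888, -0.0961]), np.int64(207)), (array([ 0.5877, -0.0785]), np.int64(207)), (array([ 0.5871, -0.0679]), np.int64(207))]
s1 handle [(array([ 0.4815, -0.1698]), np.int64(185)), (array([ 0.4809, -0.1588]), np.int64(185)), (array([ 0.4806, -0.1551]), np.int64(185))] panel [(array([ 0.5304, -0.1019]), np.int64(195)), (array([ 0.5293, -0.0839]), np.int64(195)), (array([ 0.5286, -0.0731]), np.int64(195))]
s2 handle [(array([ 0.4125, -0.1784]), np.int64(172)), (array([ 0.4118, -0.1671]), np.int64(172)), (array([ 0.4116, -0.1633]), np.int64(172))] panel [(array([ 0.4587, -0.1091]), np.int64(181)), (array([ 0.4576, -0.0906]), np.int64(181)), (array([ 0.4569, -0.0795]), np.int64(181))]
```

The gap from panel front to cabinet front is now about 152 mm (12 mm panel + 140 mm). Together with the hard block at 22 N, that means it is at the stop; the tray had started slightly out. I'll relieve the preload, release, retreat and check.

```bash
python3 - <<'E'
from h import *
from workcell import bot
yaw=.1; d=np.array([np.cos(yaw),np.sin(yaw)]); p=np.array([.5504,-.2005])-.1335*d
bot.line_to([*p,.091],max_speed=.01); print(bot.current_contact_force())
bot.set_gripper(0.42); print(bot.current_opening(),bot.current_contact_force(),bot.current_ee_pos())
bot.line_to([*p,.2],max_speed=.06); bot.goto([.36,-.12,.3],rv(yaw+np.pi/2)); bot.hold(.3)
c=bot.read_camera("scene"); cv2.imwrite("pics/s3.png",cv2.resize(c["pixels"][130:290,130:350],None,fx=3.5,fy=3.5))
print(bot.current_contact_force(),bot.current_clock())
o=dict(np.load("s2.npz"))["pixels"]; D=cv2.absdiff(o,c["pixels"]).max(2)[172:300,130:460]; print("changed px below handle",(D>60).sum())
E
```

```text
[ 9.99196372 -6.70438845 -6.27649461]
0.42235739105551373 [ 0.00084398 -0.21434877 -0.66221186] [ 0.41739735 -0.21364538  0.0909106 ]
[ 0.38729566  0.31940864 -0.16426581] 22.3
changed px below handle 445
```

View pics/s3.png

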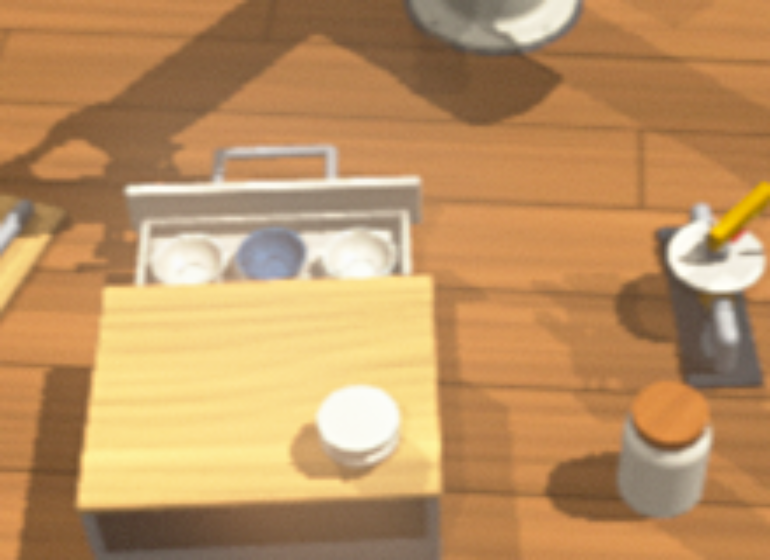

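The tray stayed out with the panel in the same place, the three dishes are upright, the lever is at half, and the robot is clear of everything.

```bash
python3 -c "
from workcell import bot
print(bot.job_done())"
```

```text
the job is handed in; nothing more can be done
None
```

I turned the gas tap down to half over the red mark, then pulled the tray out smoothly to its stop with all three dishes standing, and handed the job in at about 22 s.

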